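Set up a pine board for drilling

ROBOT

A 6-joint arm with a two-finger parallel gripper is mounted at the origin on the work surface. World frame = base frame: x ahead of the robot, y to its left, z up, the work surface at z = 0. Lengths are in m, angles in rad, forces in N, time in s.
With the tool pointing down it reaches from about 0.3 to 0.775 m from the base axis. Payload 14.6 kg.
Tool frame: the origin (TCP) lies at the very end of the fingers, on their centre line; the grasp point (between the pads) lies 19 mm behind it; z points along the fingers, x is the direction in which the jaws open and shut, and the axes are right-handed (so a half turn about z gives the same grasp; the last joint's range is limited). The gripper opens to 94 mm and grips with 3 to 60 N. Pads are 16 mm wide; open, the fingers measure 119 mm over their backs; the gripper's body (75 mm by 177 mm) begins 78 mm behind the grasp point.
Start: joints at [-1.321, 0.3, 1.521, -0, 1.321, -0.067], TCP at [0.171, -0.523, 0.205] pointing down, gripper open.
Joint ranges: [-3.03, 3.03], [-0.79, 2.21], [0.23, 2.52], [-1.04, 4.18], [0, 3.07], [-2.55, 2.55]. Speed limits (rad/s): [2.22, 2.22, 2.57, 3.14, 3.14, 3.14].

INTERFACE

Orientations are given as [roll, pitch, yaw] about the fixed x, y, z axes, in that order (R = Rz(yaw) Ry(pitch) Rx(roll)).
In Python, from station import ctrl gives the robot as it stands.
- The arm moves only by the shell command python3 -m inch 'ROWS' [FORCE]. ROWS is JSON, one flat list of numbers, 7 for each row, row after row: the shift along the tool's x, y, z in cm, then the turn, a rotation vector about the tool's x, y, z in rad, then the opening, from 0 (shut) to 1 (fully open). In form: [tx, ty, tz, wx, wy, wz, claw, tx, ty, tz, wx, wy, wz, claw, ...]. A call has 1 to 20 rows; each row shifts and turns the commanded pose from where the row before left it, along the tool's axes as they then stand; what a row does not reach is not made up. A row lasts 1/8 s, in which the tool goes at most 62.5 mm and 10.7 degrees, less where a joint would pass 70% of its speed; a pose out of reach is approached as far as the arm can. A call is refused whole if a number of a shift passes 6.25 or a number of a turn 0.188, either way. A call with a gripper value outside its range is refused whole. The fingers move at their own pace and stop on an object; FORCE is the grip in N (left out, the last holds). Time passes only in rows, so rows that do not move let the fingers close. It gives the time, the measured TCP pose, the force and the opening at its end, in the units of the state.
- ctrl.get_obs(): the state, without advancing time (a new reading comes with each control period).
- ctrl.camera(name): name is "side" or "top"; returns (picture, depth): 384x512x3 uint8, red, green, blue; 384x512 float32, m along the optical axis (not along the pixel's ray), 0 where there is no reading.
- ctrl.camera_params(name): a dict with "vertical_fov" (degrees; the focal length in pixels is half the picture's height over the tangent of half this angle, whatever the lens; pixels are square), "cx", "cy" (the principal point, pixels), "camera_from_world" (4x4, takes a point from world to camera coordinates). Camera axes: x right, y down, z forward; pixel columns grow to the right and rows downward; lengths in m; the calibration is good to about 2 mm. A picture is of the moment at which its call begins. camera_params takes no time and is no camera call.
- ctrl.hand_in(): hands the job in, once; it reports no verdict.
Trained networks look in the newest picture that a camera, given by its name, has taken for a name from the list of things; names that differ only in an ending like _2 or _b are one class to them, and where a whole thing is asked for, a point or a joint stands for the part that bears it (a point fixed in the world has none). Each returns a list of dicts, best first, with "score" (0 to 1); they miss things now and then, are a little off and sometimes report something else, mostly with a low value. They report only what shows in the picture. A call takes as long as a camera call. They do not tell look-alikes from the thing itself.
- ctrl.spot_in(camera, label): "bbox" ([centre column, centre row, width, height] in pixels, round what is visible of it).
- ctrl.place_of(camera, label): "centre" ([column, row] in pixels: a listed point, or the origin of a listed thing).
The state is a dict: "time_s": time; "qpos": joint angles; "joint_vel": joint speeds; "tau": joint torques, N m; "ee_pos": TCP position; "eef_rot": TCP orientation; "force": force on the tool from outside, world axes, zero at the start; "moment": the same for the moment, N m; "grip_width": finger opening in m.
Only numpy, scipy, OpenCV 4.12 (cv2) and the standard library are available. Lean on these libraries where they do the work, as an engineer would, in place of code of your own. Each camera call takes 0.05 s, during which the arm holds its last target. There are 200 camera calls.

TASK

Set up the pine board for drilling on the red drill table: stand the aluminium block centred on the black rubber pad and the beech block centred on the cork pad, both square to the table with their long sides across it, and put the yellow backing block midway between them on the table, lined up the same way. Lay the pine board centred on top of the two blocks, along the table so that it bridges them, and stand the blue weight on the board straight above the aluminium block. Leave everything upright, flat and still, and do not disturb the round screw tin or the green oil bottle.

Things in the scene. Friction and masses are not known exactly. Their poses are not given: they have to be found in the camera images.
- drilltable: Red steel drill table: a flat plate fixed to the bench, 260 mm along its x, 120 mm along its y, 10 mm thick. Origin: centre of its underside, at bench height. z up. The two pads lie on it on its long centre line, 85 mm either side of its centre (one at +x, one at -x; which is which varies). Black slots and steel screws on it are only flush markings.
- rubberpad: Black rubber pad fixed on top of the red table, 50 mm along the table's x, 80 mm along the table's y, 3 mm thick. Origin: centre of its underside, on the table's top; axes parallel to the table's.
- corkpad: Brown cork pad fixed on top of the red table, same size as the rubber pad: 50 x 80 x 3 mm. Origin: centre of its underside, on the table's top; axes parallel to the table's.
- alublock_mid (a point): Loose bare aluminium block, 36 mm along its x, 70 mm along its y, 40 mm high, 0.26 kg. This point: its centre, half-way up (20 mm above its underside). z up. At the end its y is parallel to the table's y, either way round.
- beechblock_mid (a point): Loose brown beech-wood block, 36 mm along its x, 70 mm along its y, 40 mm high, 0.08 kg. This point: its centre, half-way up (20 mm above its underside). z up. At the end its y is parallel to the table's y, either way round.
- backer_mid (a point): Loose yellow plastic backing block, 45 mm along its x, 60 mm along its y, 38 mm high, 0.09 kg. This point: its centre, half-way up (19 mm above its underside). z up. At the end it stands straight on the red table (no pad there) with its y parallel to the table's y, either way round; its top is then 5 mm lower than the two other blocks' tops, so the board clears it.
- board_mid (a point): Loose pale pine board, 240 mm along its x, 50 mm along its y, 20 mm thick, 0.13 kg, lying flat. This point: its centre, half-way up (10 mm above its underside). z up. At the end its x is parallel to the table's x, either way round.
- weight_mid (a point): Loose blue hold-down weight standing upright, round about its z: body 44 mm in diameter from 0 to 34 mm above its underside, a neck 18 mm in diameter, and a knob 28 mm in diameter from 48 to 62 mm, 62 mm high in all, about 0.4 kg. This point: on its axis, 31 mm above its underside.
- tin_mid (a point): Bystander: round white screw tin with a red lid, 58 mm in diameter, 42 mm high, loose. This point: its centre, half-way up (21 mm above its underside).
- oiler_mid (a point): Bystander: green oil bottle with a thin nozzle, 48 mm in diameter, 112 mm high, loose. This point: on its axis, half-way up (56 mm above its underside).
There are look-alikes about, which are no part of the job. Several things look just like the part that bears backer_mid: the one meant starts farthest to the robot's left. Of the things shaped like the part that bears weight_mid, the blue one is meant.

How it is judged:
At the end, for the whole second after the job is handed in: Alu block on rubber, beech on cork: 12 mm of pad centre, 0.2 rad. Yellow block on table: 15 mm of centre, 0.25 rad. Board on both: 15 mm lengthwise, 12 mm sideways of table centre, 0.12 rad. Weight on board, 15 mm of above the alu block. Heights 4 mm (weight 5), upright 0.06 rad, all at rest (horizontal distance between alublock_mid and rubberpad below 0.012 m and angle between the y axis of each of alublock_mid, beechblock_mid and the y axis of drilltable, either way round below 0.2 rad and z of alublock_mid in the frame of drilltable between 0.029 and 0.037 m and horizontal distance between beechblock_mid and corkpad below 0.012 m and z of beechblock_mid in the frame of drilltable between 0.029 and 0.037 m and x of backer_mid in the frame of drilltable between -0.015 and 0.015 m and y of backer_mid in the frame of drilltable between -0.015 and 0.015 m and z of backer_mid in the frame of drilltable between 0.025 and 0.033 m and angle between the y axis of backer_mid and the y axis of drilltable, either way round below 0.25 rad and x of board_mid in the frame of drilltable between -0.015 and 0.015 m and y of board_mid in the frame of drilltable between -0.012 and 0.012 m and z of board_mid in the frame of drilltable between 0.059 and 0.067 m and angle between the x axis of board_mid and the x axis of drilltable, either way round below 0.12 rad and horizontal distance between weight_mid and alublock_mid below 0.015 m and z of weight_mid in the frame of drilltable between 0.099 and 0.109 m and angle between each of alublock_mid, beechblock_mid, backer_mid, board_mid, weight_mid's own z axis and vertical below 0.06 rad and linear speed of each of alublock, beechblock, backer, board, weight below 0.01 m/s); the robot touches nothing.
It fails at once if the screw tin is pushed more than 20 mm or tipped over (distance of tin_mid from where it was at the start of the episode above 0.02 m or angle between tin_mid's own z axis and vertical above 0.4 rad).
It fails at once if the oil bottle is pushed more than 20 mm or tipped over (distance of oiler_mid from where it was at the start of the episode above 0.02 m or angle between oiler_mid's own z axis and vertical above 0.4 rad).
It also fails if it takes over 125 s, if anything falls off the work surface, if the arm or the gripper's body presses on something with over 40 N, if the wrist force passes 120 N, or if a joint passes its speed limit or range.

## Working session

There is one attempt and no reset: what is moved stays moved. The work goes in short steps, Python scripts to look and compute and a shell command to move; the robot and the scene stay as the last step left them, time stands still between calls to the robot, and variables do not carry over. Pictures are saved under pics/ and viewed, about 12 in all and at most 16, crops included, and the job is handed in when it is done.

```bash
ls; mkdir -p pics
cat > h.py <<'E'
import numpy as np, cv2
from station import ctrl
def par(c):
    p=ctrl.camera_params(c); f=192/np.tan(np.radians(p["vertical_fov"])/2)
    return f,p["cx"],p["cy"],np.array(p["camera_from_world"])
def w2p(c,P):
    f,cx,cy,T=par(c); q=T[:3,:3]@np.array(P)+T[:3,3]; return f*q[0]/q[2]+cx,f*q[1]/q[2]+cy
def p2w(c,uv,z):
    f,cx,cy,T=par(c); R=T[:3,:3]; o=-R.T@T[:3,3]
    d=R.T@np.array([(uv[0]-cx)/f,(uv[1]-cy)/f,1]); return o+d*(z-o[2])/d[2]
def cloud(c,depth):
    f,cx,cy,T=par(c); v,u=np.mgrid[0:384,0:512]; z=depth
    P=np.stack([(u-cx)/f*z,(v-cy)/f*z,z],-1); return (P-T[:3,3])@T[:3,:3]
E
python3 - <<'E'
from h import *
np.set_printoptions(precision=3,suppress=True)
for c in ["side","top"]:
    im,d=ctrl.camera(c); cv2.imwrite(f"pics/{c}0.png",im[...,::-1]); np.save(f"{c}0.npy",d)
    f,cx,cy,T=par(c); print(c,f,cx,cy,-T[:3,:3].T@T[:3,3],(d>0).mean())
    for n,h in dict(drilltable=0,rubberpad=.01,corkpad=.01,alublock_mid=.02,beechblock_mid=.02,backer_mid=.019,board_mid=.01,weight_mid=.031,tin_mid=.021,oiler_mid=.056).items():
        print(n,[(round(r["score"],2),np.round(r["centre"]),p2w(c,r["centre"],h)[:2]) for r in ctrl.place_of(c,n)[:4]])
print(ctrl.get_obs())
E
```

```text
pics
side 500.012013540177 249.82296387196703 187.55668855069553 [-0.256 -0.984  1.212] 0.97137451171875
drilltable [(0.77, array([234., 191.]), array([0.586, 0.078]))]
rubberpad [(0.54, array([246., 179.]), array([0.655, 0.087]))]
corkpad []
alublock_mid [(0.9, array([324., 265.]), array([ 0.557, -0.385]))]
beechblock_mid [(0.59, array([194., 164.]), array([0.56 , 0.282]))]
backer_mid [(0.96, array([291., 285.]), array([ 0.431, -0.371])), (0.81, array([331., 297.]), array([ 0.485, -0.479]))]
board_mid []
weight_mid [(0.71, array([194., 165.]), array([0.549, 0.261])), (0.59, array([340., 216.]), array([ 0.749, -0.285])), (0.44, array([178., 145.]), array([0.575, 0.406]))]
tin_mid []
oiler_mid [(0.74, array([341., 216.]), array([ 0.727, -0.302]))]
top 433.5849200061399 261.52201294694044 196.4967713468817 [ 0.39  -0.03   1.179] 0.9961090087890625
drilltable [(0.8, array([234., 200.]), array([0.584, 0.06 ]))]
rubberpad [(0.67, array([222., 172.]), array([0.66 , 0.092]))]
corkpad [(0.96, array([239., 228.]), array([0.504, 0.044]))]
alublock_mid [(0.88, array([395., 210.]), array([ 0.55 
[... 232 characters left out ...]
07.]), array([0.565, 0.278]))]
weight_mid [(0.81, array([106., 225.]), array([0.513, 0.397]))]
tin_mid [(0.77, array([151., 244.]), array([0.463, 0.277]))]
oiler_mid [(0.95, array([367., 143.]), array([ 0.728, -0.3  ])), (0.29, array([151., 206.]), array([0.559, 0.272]))]
{'time_s': 1.1, 'qpos': array([-1.321,  0.3  ,  1.521, -0.   ,  1.321, -0.067]), 'joint_vel': array([-0.   , -0.001,  0.   , -0.   ,  0.002,  0.002]), 'tau': array([  0.   , -53.167, -35.292,   0.071,   0.021,   0.   ]), 'ee_pos': array([ 0.171, -0.523,  0.205]), 'eef_rot': array([ 3.142, -0.   , -1.254]), 'force': array([-0.735, -0.103,  0.085]), 'moment': array([ 0.032, -0.002,  0.009]), 'grip_width': 0.09401364167863305}
```

View pics/top0.png

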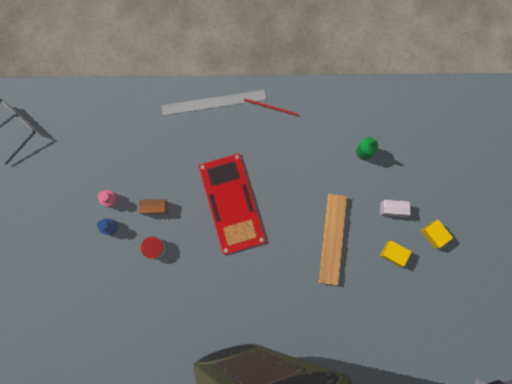

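View pics/side0.png

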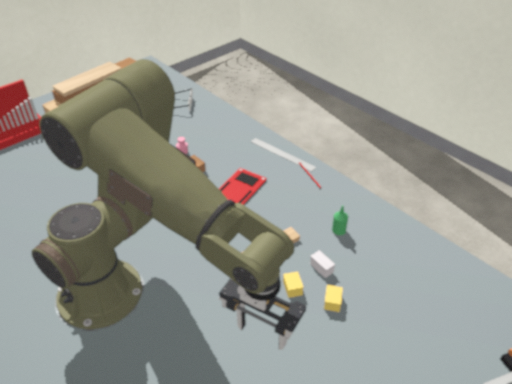

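The top view (up = +x, left = +y) shows:
- **Table:** red, at (232,204), with the rubber pad at (222,173) and the cork pad at (240,232).
- **Blocks and board:** beech at (152,207), aluminium at (396,208), and the board at (333,240).
- **Bystanders:** tin at (152,248) and oiler at (367,147).

Possible mix-ups:
- **Yellow blocks:** (396,254) and (437,234). The robot's left is image left, so the one I want is (396,254).
- **Weights:** pink at (108,198) and blue at (108,227). I want the blue one.

The side view hides the weight, tin and board behind the arm.

```bash
cat >> h.py <<'E'
def blobs(c="top",zmin=.012,zmax=.2,d=None,win=None,amin=60):
    """height components: (top height, min-area rect centre, size, long-axis angle) of the top faces"""
    if d is None: im,d=ctrl.camera(c)
    P=cloud(c,d); m=((d>0)&(P[...,2]>zmin)&(P[...,2]<zmax)&(P[...,0]>.25)).astype(np.uint8)
    if win is not None: m&=((P[...,0]>win[0])&(P[...,0]<win[1])&(P[...,1]>win[2])&(P[...,1]<win[3])).astype(np.uint8)
    n,l,s,_=cv2.connectedComponentsWithStats(m,connectivity=4); out=[]
    for i in range(1,n):
        if s[i,4]<amin: continue
        p=P[l==i]; h=np.percentile(p[:,2],90); t=p[abs(p[:,2]-h)<.006]
        (x,y),(a,b),g=cv2.minAreaRect((t[:,:2]*1000).astype(np.float32))
        if a<b: a,b,g=b,a,g+90
        out.append((round(h,4),round(x/1000,4),round(y/1000,4),round(a),round(b),round((g+90)%180-90,1),len(t)))
    return out
E
python3 - <<'E'
from h import *
d=np.load("top0.npy")
for b in blobs(d=d): print(b)
im=cv2.imread("pics/top0.png").astype(int); P=cloud("top",d)
B,G,R=im[...,0],im[...,1],im[...,2]
m=((R>120)&(G<60)&(B<60)).astype(np.uint8); m[:130]=0;m[:, :190]=0;m[:,270:]=0
p=P[m>0]; print(np.median(p[:,2]),cv2.minAreaRect((p[:,:2]*1000).astype(np.float32)),len(p))
crop=cv2.resize(im[180:290,80:460].astype(np.uint8),None,fx=2.1,fy=2.1,interpolation=cv2.INTER_CUBIC); cv2.imwrite("pics/crop1.png",crop)
E
```

```text
(np.float64(0.0445), 0.8163, 0.6573, 142, 24, 38.8, 120)
(np.float64(0.0825), 0.7144, -0.3008, 23, 22, 57.5, 38)
(np.float64(0.0623), 0.5861, 0.399, 28, 26, 51.2, 92)
(np.float64(0.0218), 0.4756, -0.2065, 239, 51, -7.7, 1559)
(np.float64(0.0414), 0.5634, 0.2757, 70, 36, 89.7, 343)
(np.float64(0.0414), 0.5561, -0.3755, 71, 36, 86.4, 347)
(np.float64(0.0622), 0.5104, 0.3977, 26, 26, -16.5, 89)
(np.float64(0.0396), 0.4862, -0.4813, 61, 46, 35.8, 375)
(np.float64(0.0155), 0.4793, 0.0574, 43, 25, -45.1, 60)
(np.float64(0.0435), 0.4532, 0.2725, 57, 55, 48.0, 353)
(np.float64(0.0395), 0.4352, -0.3691, 60, 46, 59.9, 378)
0.00898519101476742 ((538.4005737304688, 54.89134216308594), (333.2628173828125, 118.00279998779297), 16.36585235595703) 2518
```

View pics/crop1.png

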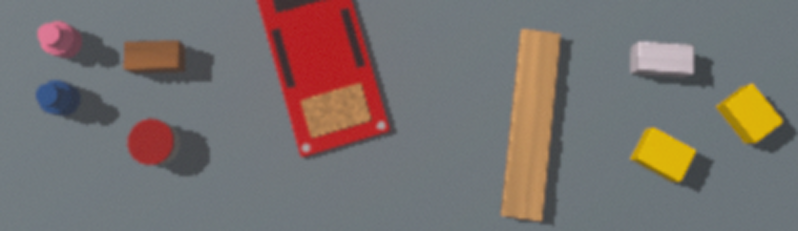

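Each aspect matches what I expected, and depth heights agree with the stated ones to about 1.5 mm. The crop shows the right-hand targets are alu at (662,58) and yellow at (662,155), with the decoy at (750,112); the blue weight is at (57,97) and the pink one at (58,38). Next I'll fit the table and pads.

```bash
cat >> h.py <<'E'
def step(x,y,z,yawdeg=None,frm=None):
    """print tool-frame shift (cm, along present tool axes) and turn to a pose-down target"""
    o=ctrl.get_obs(); p=o["ee_pos"]; yaw=o["eef_rot"][2]
    if frm is not None: p,yaw=np.array(frm[:3]),np.radians(frm[3])
    D=(np.array([x,y,z])-p)*100
    w=0 if yawdeg is None else -((np.radians(yawdeg)-yaw+np.pi)%(2*np.pi)-np.pi)
    c,s=np.cos(yaw),np.sin(yaw)
    print("shift",np.round([c*D[0]+s*D[1],s*D[0]-c*D[1],-D[2]],2),"turn",round(w,3),"yaw",round(np.degrees(yaw),1))
E
python3 - <<'E'
from h import *
d=np.load("top0.npy"); P=cloud("top",d)
im=cv2.imread("pics/top0.png").astype(int)
B,G,R=im[...,0],im[...,1],im[...,2]
w=(P[...,0]>.43)&(P[...,0]<.73)&(P[...,1]>-.06)&(P[...,1]<.17)
def fit(m,k=3):
    m=cv2.morphologyEx((m&w).astype(np.uint8),cv2.MORPH_OPEN,np.ones((k,k)))
    p=P[m>0]; print(np.round(np.median(p[:,2]),4),cv2.minAreaRect((p[:,:2]*1000).astype(np.float32)),np.round(p[:,:2].mean(0),4),len(p))
fit((R>110)&(G<70)&(B<70))
fit((P[...,2]>.006),3)
fit((R<70)&(P[...,2]>.009),5)
fit((G>80)&(R>130)&(B<130),5)
print("bench",np.median(P[200:260,280:310,2]))
for n in ["drilltable","rubberpad","corkpad"]:
    print(n,[w2p("top",q) for q in [[.584,.06,.01]]])
step(.555,-.375,.15,-3.6)
E
```

```text
0.009 ((574.5225219726562, 65.32765197753906), (257.94647216796875, 119.52163696289062), 16.28145980834961) [0.5739 0.0635] 2549
0.01 ((575.559814453125, 66.89665222167969), (260.19573974609375, 119.75802612304688), 16.339527130126953) [0.5731 0.0669] 3449
0.0124 ((658.4293212890625, 98.50660705566406), (41.61839294433594, 50.77848434448242), 5.805080413818359) [0.6548 0.0965] 157
0.0121 ((494.2926025390625, 42.727561950683594), (51.87051010131836, 81.44683837890625), 16.784404754638672) [0.4939 0.0428] 560
bench -0.0009696412023940302
drilltable [(np.float64(233.4125227710538), np.float64(199.22707638350005))]
rubberpad [(np.float64(233.4125227710538), np.float64(199.22707638350005))]
corkpad [(np.float64(233.4125227710538), np.float64(199.22707638350005))]
shift [ -2.08 -41.06   5.55] turn -1.191 yaw -71.9
```

Table centre is (0.5755, 0.067) at 16.35°, so rubber is at (0.657, 0.091) and cork at (0.494, 0.043). The independent cork fit agrees to 0.5 mm. Now moving above the aluminium block.

```bash
python3 -m inch '[-0.3,-5.1,0,0,0,0,0.75, -0.3,-5.1,0,0,0,0,0.75, -0.3,-5.1,0,0,0,0,0.75, -0.3,-5.1,0,0,0,0,0.75, -0.3,-5.1,0,0,0,0,0.75, -0.3,-5.1,0,0,0,0,0.75, -0.3,-5.1,0,0,0,0,0.75, 0,-5.3,0,0,0,0,0.75, 0,0,2,0,0,-0.17,0.75, 0,0,2,0,0,-0.17,0.75, 0,0,2,0,0,-0.17,0.75, 0,0,0,0,0,-0.17,0.75, 0,0,0,0,0,-0.17,0.75, 0,0,0,0,0,-0.17,0.75, 0,0,0,0,0,-0.17,0.75, 0,0,0,0,0,0,0.75]' 20
python3 - <<'E'
from h import *
im,d=ctrl.camera("side"); cv2.imwrite("pics/side1.png",im[...,::-1])
for b in blobs("side",d=d,win=(.3,.75,-.5,.5),zmax=.13): print(b)
step(.556,-.3755,.008,-3.6)
E
```

```text
time_s: 3.1
ee_pos: [0.5544, -0.3749, 0.1453]
eef_rot: [-3.142, 0.0, -0.065]
force: [-0.6, -0.1, -0.6]
grip_width: 0.0707
(np.float64(0.0424), 0.5577, 0.2638, 57, 33, -88.5, 54)
(np.float64(0.0442), 0.4522, 0.2678, 60, 56, -87.1, 121)
(np.float64(0.0172), 0.6457, 0.0948, 68, 45, -47.9, 78)
(np.float64(0.0179), 0.4918, 0.0376, 81, 58, -69.7, 133)
(np.float64(0.0794), 0.7192, -0.3157, 23, 15, 31.1, 26)
(np.float64(0.0234), 0.4752, -0.2108, 243, 56, -8.8, 780)
(np.float64(0.0424), 0.5547, -0.3779, 71, 40, 84.3, 214)
(np.float64(0.041), 0.4351, -0.3712, 63, 45, 59.6, 238)
(np.float64(0.0408), 0.4855, -0.4833, 63, 44, 35.6, 215)
shift [ 0.17  0.04 13.74] turn -0.005 yaw -3.9
```

View pics/side1.png

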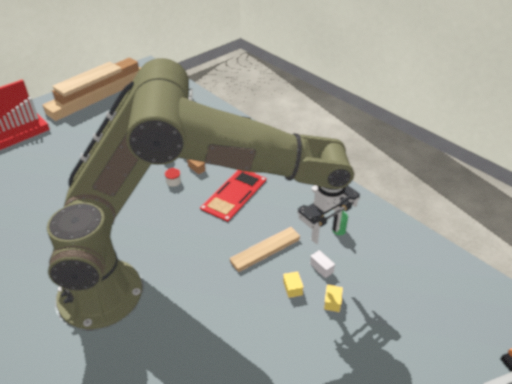

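The side view confirms positions to about 3 mm. The gripper is above the alu block at (322,263), the board is at (265,249) and the yellow target is at (293,285). Descending, gripping and lifting.

```bash
python3 -m inch '[0.2,0,4,0,0,0,0.75, 0,0,4,0,0,0,0.75, 0,0,3,0,0,0,0.75, 0,0,2,0,0,0,0.75, 0,0,0.7,0,0,0,0.75, 0,0,0,0,0,0,0, 0,0,0,0,0,0,0, 0,0,0,0,0,0,0, 0,0,0,0,0,0,0, 0,0,0,0,0,0,0, 0,0,-2,0,0,0,0, 0,0,-4,0,0,0,0, 0,0,-4,0,0,0,0, 0,0,-4,0,0,0,0, 0,0,0,0,0,0,0]' 30
python3 - <<'E'
from h import *
step(.6571,.0909,.021,16.35)
E
```

```text
time_s: 5.03
ee_pos: [0.5573, -0.3758, 0.1527]
eef_rot: [3.138, -0.005, -0.064]
force: [0.2, -0.5, -2.4]
grip_width: 0.0357
shift [  6.97 -47.21  13.17] turn -0.349 yaw -3.7
```

```bash
python3 -m inch '[0.6,-3.9,0,0,0,0,0, 0.6,-3.9,0,0,0,0,0, 0.6,-3.9,0,0,0,0,0, 0.6,-3.9,0,0,0,0,0, 0.6,-3.9,0,0,0,0,0, 0.6,-3.9,0,0,0,0,0, 0.6,-3.9,0,0,0,0,0, 0.6,-3.9,0,0,0,0,0, 0.6,-3.9,0,0,0,0,0, 0.5,-4,0,0,0,0,0, 0.5,-4,0,0,0,0,0, 0.5,-4.1,0,0,0,0,0, 0,0,4,0,0,-0.174,0, 0,0,4,0,0,-0.175,0, 0,0,0,0,0,0,0]'
python3 - <<'E'
from h import *
step(.6571,.0909,.021,16.35)
E
```

```text
time_s: 6.9
ee_pos: [0.6531, 0.0914, 0.0644]
eef_rot: [-3.14, 0.008, 0.284]
force: [0.2, 0.5, -2.5]
grip_width: 0.0359
shift [0.37 0.16 4.34] turn -0.001 yaw 16.3
```

```bash
python3 -m inch '[0.4,0.2,2.5,0,0,0,0, 0,0,1,0,0,0,0, 0,0,0.5,0,0,0,0, 0,0,0.3,0,0,0,0, 0,0,0,0,0,0,0, 0,0,0,0,0,0,0]'
python3 - <<'E'
from h import *
step(.6571,.0909,.021,16.35)
E
```

```text
time_s: 7.65
ee_pos: [0.66, 0.0908, 0.026]
eef_rot: [3.141, -0.001, 0.285]
force: [0.3, -0.2, -2.2]
grip_width: 0.0355
shift [-0.28 -0.09  0.5 ] turn -0.001 yaw 16.3
```

```bash
python3 -m inch '[-0.3,-0.1,0.3,0,0,0,0, 0,0,0.2,0,0,0,0, 0,0,0,0,0,0,0, 0,0,0,0,0,0,0]'
python3 - <<'E'
from h import *
step(.6571,.0909,.021,16.35)
E
```

```text
time_s: 8.15
ee_pos: [0.6566, 0.091, 0.022]
eef_rot: [3.142, -0.0, 0.285]
force: [-8.3, -0.6, 12.5]
grip_width: 0.0359
shift [0.04 0.02 0.1 ] turn -0.0 yaw 16.3
```

```bash
python3 -m inch '[0,0,-0.1,0,0,0,0.38, 0,0,0,0,0,0,0.65, 0,0,0,0,0,0,0.65, 0,0,-2,0,0,0,0.65, 0,0,-4,0,0,0,0.65, 0,0,-4,0,0,0,0.65, 0,0,-2,0,0,0,0.65, -0.7,-4.1,0,0,0,0,0.65, -0.7,-4.1,0,0,0,0,0.65, -0.7,-4.1,0,0,0,0,0.65, -0.8,-4.1,0,0,0,0,0.65, -0.8,-4.1,0,0,0,0,0.65, 0,0,0,0,0,0.15,0.65, 0,0,0,0,0,0.14,0.65, 0,0,0,0,0,0,0.65]'
python3 - <<'E'
from h import *
im,d=ctrl.camera("top"); cv2.imwrite("pics/top2.png",im[130:300,80:310,::-1])
for b in blobs(d=d,win=(.45,.75,-.05,.16)): print(b)
step(.5634,.2757,.008,-.3)
E
```

```text
time_s: 10.02
ee_pos: [0.5634, 0.2772, 0.1413]
eef_rot: [3.141, 0.0, -0.004]
force: [0.1, 0.7, 0.0]
grip_width: 0.0613
(np.float64(0.0544), 0.6552, 0.0904, 69, 36, -73.7, 329)
shift [-0.    0.14 13.34] turn 0.003 yaw -0.1
```

View pics/top2.png

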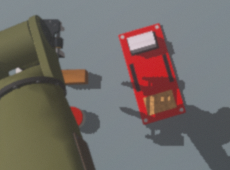

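The crop shows the alu block standing on the rubber pad at crop (142,42), and the beech at (75,75) still untouched. The depth fit puts the alu at (0.655, 0.090), −73.7°, which is within 2 mm. Now the beech.

```bash
python3 -m inch '[0,0.1,4,0,0,0,0.65, 0,0,4,0,0,0,0.65, 0,0,3,0,0,0,0.65, 0,0,1.8,0,0,0,0.65, 0,0,0.5,0,0,0,0.65, 0,0,0,0,0,0,0, 0,0,0,0,0,0,0, 0,0,0,0,0,0,0, 0,0,0,0,0,0,0, 0,0,-2,0,0,0,0, 0,0,-4,0,0,0,0, 0,0,-4,0,0,0,0, 0,0,-4,0,0,0,0, 0,0,0,0,0,0,0]' 30
python3 - <<'E'
from h import *
step(.4939,.0431,.021,16.35)
E
```

```text
time_s: 11.82
ee_pos: [0.5647, 0.2768, 0.153]
eef_rot: [-3.139, -0.006, -0.005]
force: [0.8, 0.7, -0.6]
grip_width: 0.0359
shift [-6.97 23.4  13.2 ] turn -0.29 yaw -0.3
```

```bash
python3 -m inch '[-1.2,3.9,0,0,0,0,0, -1.2,3.9,0,0,0,0,0, -1.2,3.9,0,0,0,0,0, -1.2,3.9,0,0,0,0,0, -1.1,3.9,0,0,0,0,0, -1.1,3.9,0,0,0,0,0, 0,0,4,0,0,-0.145,0, 0,0,4,0,0,-0.145,0, 0,0,3,0,0,0,0, 0,0,0,0,0,0,0, 0,0,0,0,0,0,0, 0,0,0,0,0,0,0]'
python3 - <<'E'
from h import *
step(.4939,.0431,.021,16.35)
E
```

```text
time_s: 13.32
ee_pos: [0.493, 0.0426, 0.0397]
eef_rot: [3.141, -0.002, 0.285]
force: [-0.1, -1.2, -0.1]
grip_width: 0.0359
shift [ 0.1  -0.02  1.87] turn -0.0 yaw 16.3
```

```bash
python3 -m inch '[0.1,0,1,0,0,0,0, 0,0,0.5,0,0,0,0, 0,0,0.25,0,0,0,0, 0,0,0,0,0,0,0, 0,0,0,0,0,0,0]'; python3 -m inch '[0,0,0,0,0,0,0.4, 0,0,0,0,0,0,0.65, 0,0,0,0,0,0,0.65, 0,0,-2,0,0,0,0.65, 0,0,-4,0,0,0,0.65, 0,0,-4,0,0,0,0.65, 0,0,-3,0,0,0,1, -1.7,3.8,0,0,0,0,1, -1.7,3.8,0,0,0,0,1, -1.7,3.8,0,0,0,0,1, -1.7,3.8,0,0,0,0,1, -1.7,3.8,0,0,0,0,1, -1.7,3.8,0,0,0,0,1, -1.7,3.8,0,0,0,0,1, -1.8,3.8,0,0,0,0,1, -1.8,3.8,0,0,0,0,1, -1.8,3.7,0,0,0,0,1, 0,0,0,0,0,0,1]'
python3 - <<'E'
from h import *
for b in blobs(win=(.35,.75,-.45,.16)): print(b)
step(.4352,-.3691,.008,60)
E
```

```text
time_s: 13.95
ee_pos: [0.4933, 0.0429, 0.022]
eef_rot: [3.142, 0.0, 0.285]
force: [-9.8, -0.2, 21.7]
grip_width: 0.0359
time_s: 16.2
ee_pos: [0.433, -0.3715, 0.1503]
eef_rot: [-3.141, 0.0, 0.282]
force: [-1.5, -0.1, -0.5]
grip_width: 0.0934
(np.float64(0.0831), 0.7171, -0.3024, 26, 20, 40.9, 38)
(np.float64(0.0543), 0.6551, 0.0906, 70, 36, -73.8, 331)
(np.float64(0.0218), 0.4759, -0.2065, 240, 51, -7.7, 1558)
(np.float64(0.0543), 0.4918, 0.0429, 70, 36, -72.7, 344)
(np.float64(0.0396), 0.4356, -0.3694, 60, 45, 60.1, 367)
shift [ 0.2  -0.05 14.24] turn -0.764 yaw 16.2
```

```bash
python3 -m inch '[0.2,0,0,0,0,-0.153,1, 0,0,2,0,0,-0.153,1, 0,0,2,0,0,-0.153,1, 0,0,3,0,0,-0.153,1, 0,0,3,0,0,-0.152,1, 0,0,2,0,0,0,1, 0,0,1.5,0,0,0,1, 0,0,0.7,0,0,0,1, 0,0,0,0,0,0,0, 0,0,0,0,0,0,0, 0,0,0,0,0,0,0, 0,0,0,0,0,0,0, 0,0,-2,0,0,0,0, 0,0,-4,0,0,0,0, 0,0,-4,0,0,0,0, 0,0,-4,0,0,0,0, 0,0,0,0,0,0,0, 0,0,0,0,0,0,0]' 25
python3 - <<'E'
from h import *
step(.5755,.067,.018,106.35)
E
```

```text
time_s: 18.5
ee_pos: [0.4354, -0.3687, 0.1481]
eef_rot: [-3.14, -0.0, 1.049]
force: [-0.3, 0.8, -0.6]
grip_width: 0.0601
shift [44.75 -9.57 13.01] turn -0.807 yaw 60.1
```

```bash
python3 -m inch '[3.7,-0.8,0,0,0,0,0, 3.7,-0.8,0,0,0,0,0, 3.7,-0.8,0,0,0,0,0, 3.7,-0.8,0,0,0,0,0, 3.7,-0.8,0,0,0,0,0, 3.7,-0.8,0,0,0,0,0, 3.7,-0.8,0,0,0,0,0, 3.7,-0.8,0,0,0,0,0, 3.7,-0.8,0,0,0,0,0, 3.8,-0.8,0,0,0,0,0, 3.8,-0.8,0,0,0,0,0, 3.8,-0.8,0,0,0,0,0, 0,0,0,0,0,-0.161,0, 0,0,0,0,0,-0.161,0, 0,0,2,0,0,-0.161,0, 0,0,2,0,0,-0.162,0, 0,0,2,0,0,-0.162,0, 0,0,0,0,0,0,0, 0,0,0,0,0,0,0, 0,0,0,0,0,0,0]'
python3 - <<'E'
from h import *
step(.5755,.067,.018,106.35)
E
```

```text
time_s: 21.0
ee_pos: [0.5756, 0.0664, 0.0896]
eef_rot: [3.141, 0.0, 1.854]
force: [0.3, 0.6, -0.8]
grip_width: 0.0601
shift [0.06 0.   7.16] turn -0.002 yaw 106.2
```

```bash
python3 -m inch '[0.1,0,3,0,0,0,0, 0,0,2.5,0,0,0,0, 0,0,1,0,0,0,0, 0,0,0.5,0,0,0,0, 0,0,0.1,0,0,0,0, 0,0,0,0,0,0,0, 0,0,0,0,0,0,0]'; python3 -m inch '[0,0,0,0,0,0,0.68, 0,0,0,0,0,0,0.9, 0,0,0,0,0,0,0.9, 0,0,-2,0,0,0,0.9, 0,0,-4,0,0,0,0.9, 0,0,-4,0,0,0,0.9, 0,0,-2,0,0,0,0.9, -2.9,-2.2,0,0,0,0,0.9, -2.9,-2.2,0,0,0,0,0.9, -2.9,-2.2,0,0,0,0,0.9, -2.9,-2.2,0,0,0,0,0.9, -2.9,-2.1,0,0,0,0,0.9, -2.9,-2.1,0,0,0,0,0.9, -3,-2.1,0,0,0,0,0.9, -3,-2.1,0,0,0,0,0.9, 0,0,0,0,0,0.14,0.9, 0,0,0,0,0,0.14,0.9, 0,0,0,0,0,0.14,0.9, 0,0,0,0,0,0,0.9]'
python3 - <<'E'
from h import *
im,d=ctrl.camera("top"); cv2.imwrite("pics/top3.png",cv2.resize(im[130:300,180:350,::-1],None,fx=3,fy=3))
for b in blobs(d=d,win=(.35,.75,-.05,.16)): print(b)
step(.4759,-.2065,.003,82.3)
E
```

```text
time_s: 21.88
ee_pos: [0.5757, 0.0674, 0.0192]
eef_rot: [3.14, 0.0, 1.856]
force: [-2.2, 0.3, 6.2]
grip_width: 0.0596
time_s: 24.25
ee_pos: [0.4758, -0.2056, 0.1379]
eef_rot: [-3.142, -0.0, 1.437]
force: [-0.0, 0.2, -0.2]
grip_width: 0.0847
(np.float64(0.0544), 0.6552, 0.0907, 70, 37, -73.7, 330)
(np.float64(0.0497), 0.5751, 0.0678, 60, 45, -74.9, 356)
(np.float64(0.0542), 0.4918, 0.043, 70, 36, -72.4, 363)
shift [-0.09  0.02 13.49] turn 0.003 yaw 82.5
```

View pics/top3.png

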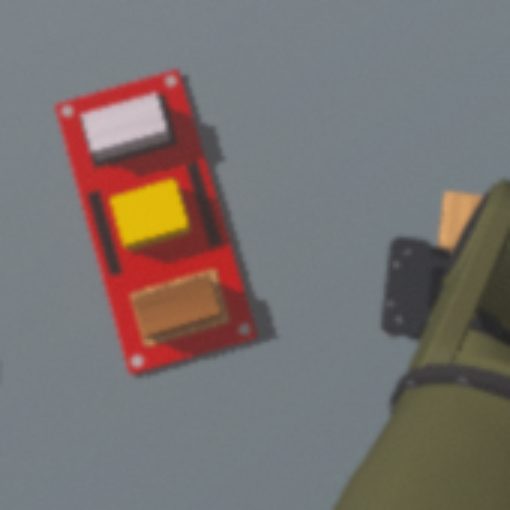

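All three blocks are square and centred to within 2 mm: alu at (127,127), yellow at (149,214) and beech at (180,306) in the crop. Now the board.

```bash
python3 -m inch '[-0.1,0,4,0,0,0,0.9, 0,0,4,0,0,0,0.9, 0,0,3,0,0,0,0.9, 0,0,1.9,0,0,0,0.9, 0,0,0.5,0,0,0,0.9, 0,0,0,0,0,0,0, 0,0,0,0,0,0,0, 0,0,0,0,0,0,0, 0,0,0,0,0,0,0, 0,0,0,0,0,0,0]' 40; python3 -m inch '[0,0,-1,0,0,0,0, 0,0,-3,0,0,0,0, 0,0,-4,0,0,0,0, 0,0,-4,0,0,0,0, 0,0,-2,0,0,0,0, 0,0,0,0,0,0,0, 0,0,0,0,0,0,0]'
python3 - <<'E'
from h import *
step(.5755,.067,.056,106.35)
E
```

```text
time_s: 25.55
ee_pos: [0.4759, -0.2066, 0.0044]
eef_rot: [3.141, 0.0, 1.436]
force: [-1.5, 0.6, 5.3]
grip_width: 0.0495
time_s: 26.42
ee_pos: [0.4753, -0.2063, 0.143]
eef_rot: [-3.14, -0.0, 1.436]
force: [-0.4, -0.0, -1.7]
grip_width: 0.0494
shift [28.43  6.26  8.7 ] turn -0.42 yaw 82.3
```

```bash
python3 -m inch '[3.1,0.7,0,0,0,0,0, 3.1,0.7,0,0,0,0,0, 3.2,0.7,0,0,0,0,0, 3.2,0.7,0,0,0,0,0, 3.2,0.7,0,0,0,0,0, 3.2,0.7,0,0,0,0,0, 3.2,0.7,0,0,0,0,0, 3.1,0.7,0,0,0,0,0, 3.1,0.7,0,0,0,0,0, 0,0,0,0,0,-0.14,0, 0,0,0,0,0,-0.14,0, 0,0,2,0,0,-0.14,0, 0,0,3,0,0,0,0, 0,0,2,0,0,0,0, 0,0,0,0,0,0,0, 0,0,0,0,0,0,0, 0,0,0,0,0,0,0]'
python3 - <<'E'
from h import *
im,d=ctrl.camera("side"); cv2.imwrite("pics/side4.png",cv2.resize(im[120:250,170:340,::-1],None,fx=4,fy=4))
step(.5755,.067,.0574,106.35)
E
```

```text
time_s: 28.55
ee_pos: [0.5767, 0.0664, 0.0747]
eef_rot: [3.14, 0.0, 1.856]
force: [0.7, -0.2, -1.5]
grip_width: 0.0496
shift [ 0.09 -0.09  1.73] turn -0.0 yaw 106.3
```

View pics/side4.png

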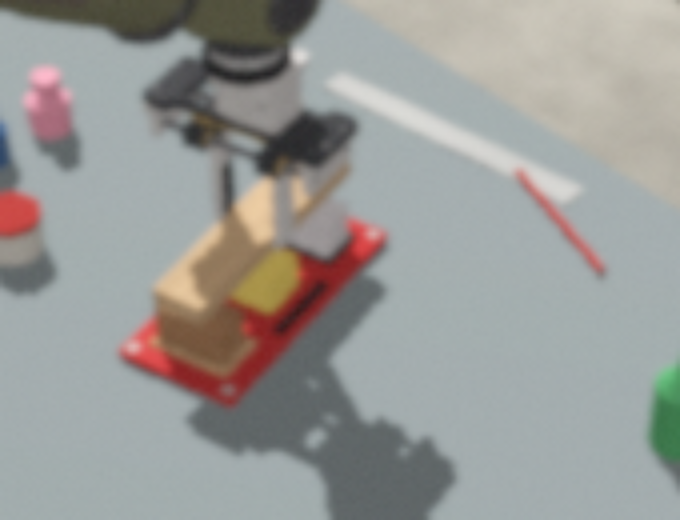

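The side view shows the board level above the alu block at crop (320,225), the beech at (205,330) and the yellow at (265,280). It is aligned along the table, so I'm lowering and releasing.

```bash
python3 -m inch '[0.1,-0.1,1,0,0,0,0, 0,0,0.5,0,0,0,0, 0,0,0.15,0,0,0,0, 0,0,0.05,0,0,0,0, 0,0,0,0,0,0,0, 0,0,0,0,0,0,0]'; python3 -m inch '[0,0,0,0,0,0,0.6, 0,0,0,0,0,0,0.85, 0,0,0,0,0,0,0.85, 0,0,-2,0,0,0,0.85, 0,0,-4,0,0,0,0.85, 0,0,-4,0,0,0,0.85, 0,0,0,0,0,0,0.85]'
python3 - <<'E'
from h import *
step(.511,.398,.14)
E
```

```text
time_s: 29.35
ee_pos: [0.5751, 0.0671, 0.0574]
eef_rot: [3.141, 0.0, 1.856]
force: [-2.7, 0.2, 5.2]
grip_width: 0.0495
time_s: 30.22
ee_pos: [0.5763, 0.0672, 0.1599]
eef_rot: [3.136, 0.001, 1.856]
force: [0.2, -1.1, -1.2]
grip_width: 0.0803
shift [33.58  3.04  1.99] turn 0 yaw 106.3
```

```bash
python3 -m inch '[3.7,0.3,0,0,0,0,0.6, 3.7,0.3,0,0,0,0,0.6, 3.7,0.3,0,0,0,0,0.6, 3.7,0.3,0,0,0,0,0.6, 3.7,0.4,0,0,0,0,0.6, 3.7,0.4,0,0,0,0,0.6, 3.8,0.4,0,0,0,0,0.6, 3.8,0.3,0,0,0,0,0.6, 3.8,0.3,2,0,0,0,0.6, 0,0,0,0,0,0,0.6, 0,0,0,0,0,0,0.6]'
python3 - <<'E'
from h import *
im,d=ctrl.camera("side"); cv2.imwrite("pics/side5.png",cv2.resize(im[90:220,140:310,::-1],None,fx=4,fy=4))
for b in blobs("side",d=d,win=(.45,.65,.3,.5),zmax=.07,amin=15): print(b)
for b in blobs(win=(.4,.75,-.1,.22)): print(b)
step(.511,.398,.037)
E
```

```text
time_s: 31.6
ee_pos: [0.5093, 0.3974, 0.1363]
eef_rot: [-3.141, 0.001, 1.856]
force: [-0.2, 0.7, -0.2]
grip_width: 0.0563
(np.float64(0.0602), 0.5833, 0.3939, 36, 23, 77.6, 31)
(np.float64(0.0619), 0.5108, 0.3968, 27, 25, 62.9, 31)
(np.float64(0.0744), 0.5752, 0.0679, 240, 50, 16.3, 1669)
shift [ 0.05  0.14 10.02] turn 0 yaw 106.3
```

View pics/side5.png

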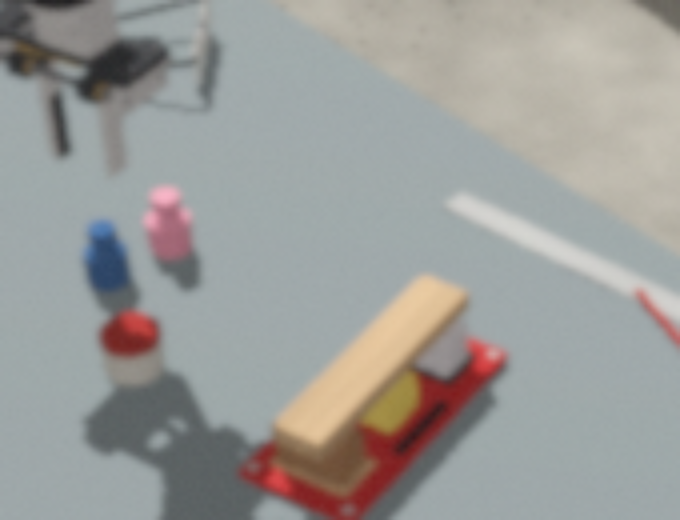

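The board lies bridged and level (crop (370,360)), 240 mm long at (0.575, 0.068), 16.3°. The blue weight is at (105,255) and the pink one at (168,225). Gripping the blue knob.

```bash
python3 -m inch '[0,0.1,4,0,0,0,0.6, 0,0,3,0,0,0,0.6, 0,0,2,0,0,0,0.6, 0,0,0.8,0,0,0,0.6, 0,0,0,0,0,0,0.6, 0,0,0,0,0,0,0, 0,0,0,0,0,0,0, 0,0,0,0,0,0,0, 0,0,0,0,0,0,0, 0,0,0,0,0,0,0]' 40; python3 -m inch '[0,0,-1,0,0,0,0, 0,0,-3,0,0,0,0, 0,0,-4,0,0,0,0, 0,0,-4,0,0,0,0, 0,0,-1,0,0,0,0, 0,0,0,0,0,0,0, 0,0,0,0,0,0,0]'
python3 - <<'E'
from h import *
step(.6565,.0908,.112,106.35)
E
```

```text
time_s: 32.95
ee_pos: [0.5105, 0.3982, 0.0393]
eef_rot: [3.141, -0.0, 1.856]
force: [1.0, -1.2, 4.0]
grip_width: 0.0265
time_s: 33.83
ee_pos: [0.5097, 0.3978, 0.1667]
eef_rot: [-3.138, 0.001, 1.856]
force: [0.9, -0.1, -6.2]
grip_width: 0.0269
shift [-33.59   5.45   5.47] turn -0.0 yaw 106.3
```

```bash
python3 -m inch '[-3,0.6,0,0,0,0,0, -3.8,0.6,0,0,0,0,0, -3.8,0.6,0,0,0,0,0, -3.8,0.6,0,0,0,0,0, -3.8,0.6,0,0,0,0,0, -3.8,0.6,0,0,0,0,0, -3.8,0.6,0,0,0,0,0, -3.8,0.6,0,0,0,0,0, -3,0.6,0,0,0,0,0, -1,0,0,0,0,0,0, 0,0,1.5,0,0,0,0, 0,0,1.5,0,0,0,0, 0,0,0,0,0,0,0, 0,0,0,0,0,0,0, 0,0,0,0,0,0,0]'
python3 - <<'E'
from h import *
im,d=ctrl.camera("side"); cv2.imwrite("pics/side6.png",cv2.resize(im[120:250,170:340,::-1],None,fx=4,fy=4))
step(.6565,.0908,.1123,106.35)
E
```

```text
time_s: 35.7
ee_pos: [0.6568, 0.0913, 0.1396]
eef_rot: [3.141, 0.0, 1.856]
force: [0.8, 0.0, -4.9]
grip_width: 0.027
shift [-0.02 -0.04  2.72] turn 0.0 yaw 106.4
```

View pics/side6.png

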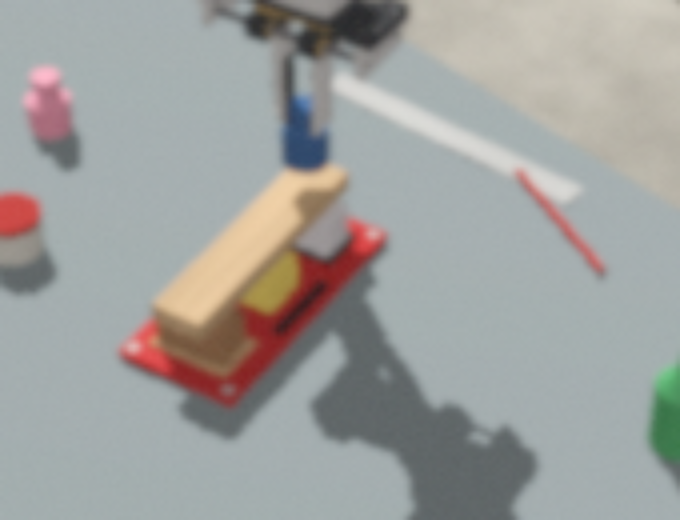

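The weight hangs upright at (305,135), over the alu end of the board. Lowering gently.

```bash
python3 -m inch '[0,0,1.2,0,0,0,0, 0,0,0.9,0,0,0,0, 0,0,0.4,0,0,0,0, 0,0,0.2,0,0,0,0, 0,0,0,0,0,0,0, 0,0,0,0,0,0,0]'
python3 - <<'E'
from h import *
step(.6565,.0908,.1123,106.35)
E
```

```text
time_s: 36.5
ee_pos: [0.6569, 0.091, 0.1123]
eef_rot: [3.141, 0.0, 1.856]
force: [-1.0, -0.8, -1.6]
grip_width: 0.0271
shift [-0.01 -0.04  0.  ] turn -0.0 yaw 106.3
```

```bash
python3 -m inch '[0,0,0.05,0,0,0,0, 0,0,0,0,0,0,0.35, 0,0,0,0,0,0,0.55, 0,0,0,0,0,0,0.6, 0,0,0,0,0,0,0.6, 0,0,-2,0,0,0,0.6, 0,0,-4,0,0,0,0.6, 0,0,-4,0,0,0,0.6, 0,0,-2,0,0,0,0.6, -4,0,0,0,0,0,0.6, -4,0,0,0,0,0,0.6, -4,0,0,0,0,0,0.6, -4,0,0,0,0,0,0.6, -4,-4,0,0,0,0,0.6, -4,-4,0,0,0,0,0.6, 0,0,0,0,0,0,0.6, 0,0,0,0,0,0,0.6]'
python3 - <<'E'
from h import *
im,d=ctrl.camera("top"); cv2.imwrite("pics/top7.png",im[...,::-1])
for b in blobs(d=d,win=(.4,.78,-.35,.45),zmax=.19): print(b)
P=cloud("top",d); m=(P[...,2]>.125)&(P[...,2]<.15)&(P[...,0]>.6)&(P[...,0]<.72)&(abs(P[...,1]-.09)<.05)
print("knob",P[m].mean(0),m.sum())
im,d=ctrl.camera("side"); cv2.imwrite("pics/side7.png",cv2.resize(im[120:250,170:340,::-1],None,fx=4,fy=4))
E
```

```text
time_s: 38.62
ee_pos: [0.6477, -0.1615, 0.2327]
eef_rot: [3.14, 0.001, 1.856]
force: [-0.5, 0.7, -0.4]
grip_width: 0.0568
(np.float64(0.1044), 0.6554, 0.0907, 43, 39, -64.2, 111)
(np.float64(0.0623), 0.5861, 0.3995, 27, 26, 65.4, 89)
(np.float64(0.0441), 0.4532, 0.2717, 56, 55, 40.9, 352)
knob [0.65583482 0.09103273 0.13376291] 106
```

View pics/top7.png

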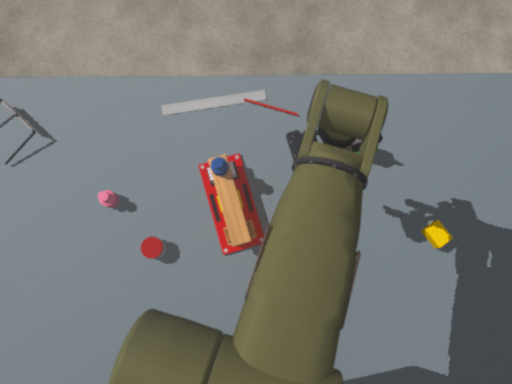

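View pics/side7.png

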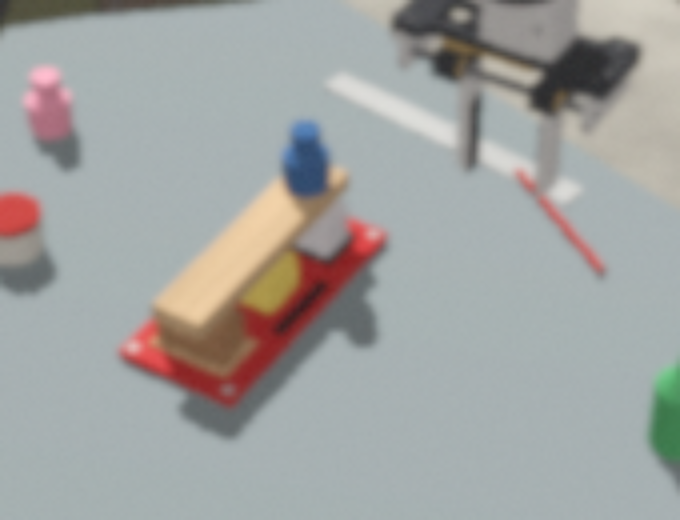

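Everything is standing: the weight at (305,160) sits over the alu block in the side crop. In the top view it is at (220,167), and the tin and pink weight haven't moved. One last board check, then I'll hand in.

Run:
```python
from h import *
for b in blobs("top",zmin=.064,zmax=.085,win=(.4,.73,-.02,.16)): print("board",b)
print(ctrl.hand_in())
```

```text
board (np.float64(0.0747), 0.5751, 0.0677, 240, 50, 16.3, 1390)
the job is handed in; nothing more can be done
None
```

The drilling set-up is built and handed in at about 39 s of the 125 s allowed. The arm was clear of everything. The hand-in gave no verdict, so the results below are from my own camera checks.

I placed the aluminium block on the rubber pad and the beech block on the cork pad. The yellow block that started farthest left went midway between them. The board went across the two blocks, and the blue weight on the board above the aluminium block.

| Check | Reading | Limit |
|---|---|---|
| Aluminium block, from rubber pad centre | about 2 mm, 0.1° off square | 12 mm, 0.2 rad |
| Beech block, from cork pad centre | about 2 mm, 1.3° off square | 12 mm, 0.2 rad |
| Yellow block, from table centre | about 1 mm, 1.3° off square | 15 mm, 0.25 rad |
| Board, from table centre | about 1 mm, 0.1° off line | 15 mm lengthwise, 12 mm sideways, 0.12 rad |
| Weight, from above the aluminium block | about 1 mm, upright in the side view | 15 mm |

- **When measured:** the block readings are from before the board went on, because the board then hid them. The board and weight readings are from the end.
- **Heights:** the top camera reads 1–2 mm high everywhere, which is within the height limits.
- **Bystanders:** the tin is within 1 mm of where it started. The oil bottle's last reading, taken partway through, was within about 3 mm of its start. At the end the arm hid it from the top camera, but it stood upright in the side view.
- **Disagreements:** the network's table centre was about 10 mm off my depth fit. I used the fit, because the separately fitted cork pad agreed with it to under 1 mm. The side camera's positions differed from the top camera's by a few millimetres (about 12 mm for the half-hidden beech block).

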